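# Unclamp a failed slide cassette and push it out into the reject box

## Task

The slide cassette on the light stage has failed inspection. Undo the yellow knurled nut (counter-clockwise from above) until the clamp foot is clear of the cassette, then slide the cassette along its channel and out over the end where the red reject box stands, so that it drops in and lies flat on the bottom of that box. It holds glass: never force it against the clamp or press it hard, and leave the boxes and everything else on the desk where they are.

Things in the scene. Friction and masses are not known exactly. Their poses are not given: they have to be found in the camera images.
- stage: Fixed light stage, grey block with pale lit top, 104 (x) by 160 (y) mm. Origin: centre of its footprint on the desk. The cassette slides on its top, 70 mm above the desk, in a channel along the stage's y axis, 87 mm wide between rails standing 14 mm above the sliding floor; both ends (y = -80 and +80 mm) are open, without lip. Nothing stands over the channel at stage x below 29 mm.
- clamp_arm (a point): Middle of the upper face of the dark steel clamp arm, 114 mm above the desk, axes as the stage's. The arm is fixed to the stage: 8 mm thick, 24 mm wide in y, from stage x = 29 to 104 mm, on a post at x 84 to 104 mm (30 mm wide in y). The foot hangs below it, the nut sits on top.
- notch (a point): Middle of the floor of the notch in the cassette's top: far side (cassette x 26 to 42 mm), 30 mm long in y, 7 mm deep. The clamp foot sits in it with about 3 mm play each way along y; while the foot is down the cassette cannot be slid out.
- nut_centre (a point): Centre of the yellow knurled round nut, 42 mm diameter, 30 mm high, upright, at stage x = 70 mm, y = 0, 131 mm above the desk, underside 2 mm above the arm; axes as the stage's, not turning. It needs about 0.12 N m, stays where left and does not itself rise. Counter-clockwise lifts the foot 1.9 mm per radian; how far it is screwed down varies and is not reported.
- foot_place (a point): Steel clamp foot, 14 (x) by 24 (y) mm, this point at stage x = 36 mm, y = 0, on the stage's axes, 86 mm above the desk (does not follow the foot). The foot starts 2 to 6 mm deep below the cassette's top (92 mm above the desk), so 1.2 to 3.2 rad of turning frees it; the nut stops 1.4 rad farther on. Held, the cassette moves about 3 mm, then resists.
- cassette: Loose white slide cassette with four glass slides and two red tabs on top, 84 (x) by 120 (y) by 22 mm high, 0.17 to 0.35 kg. Origin: centre of its underside; axes as the stage's at the start. Too wide to grasp: push its end face at x about -6 mm (clear of the arm; farther off-centre it wedges in the rails). Free, it slides at 1 to 4 N and tips once its middle is past the stage's end.
- red_box: Loose red open reject box, 130 (x) by 200 (y) by 55 mm high, 4 mm walls, foam floor 9 mm above its underside, 0.9 kg. Origin: centre of its underside. Stands at one end of the stage (stage +y or -y side), its wall 5 to 11 mm from the stage's end.
- green_box: Loose green open box for passed cassettes, the same size as the red one, at the other end of the stage. Must stay empty and in place.
- spare_cassette: Bystander: a second white cassette like the first but with grey tabs, lying on the desk beyond the stage. Origin: centre of its underside. Leave alone.
- calculator: Bystander: black desk calculator, 150 by 105 by 18 mm. Origin: centre of its underside.
- glass_bottle: Bystander: clear glass bottle, 52 mm diameter, 105 mm tall, standing behind the stage. Origin: centre of its underside.
- pen_cup: Bystander: grey cup, 80 mm diameter, 100 mm tall. Origin: centre of its underside.
- petri_dish: Bystander: closed dish, 90 mm diameter, 14 mm high, to the robot's left. Origin: centre of its underside.
- mouse: Bystander: black computer mouse, 105 by 62 by 30 mm. Origin: centre of its underside.
- slide_box: Bystander: blue slide box, 90 by 180 by 34 mm. Origin: centre of its underside.

How it is judged:
By the outcome, as a careful person would: the job done as asked, in the order asked, and still so for the second after the job is handed in, with the robot touching nothing.
It also fails if it takes over 72 s, if anything falls off the work surface, if the arm or the gripper's body presses on something with over 40 N, if the wrist force passes 120 N, or if a joint passes its speed limit or range.

## Robot

A 7-joint arm with a two-finger parallel gripper is mounted at the origin on the work surface. World frame = base frame: x ahead of the robot, y to its left, z up, the work surface at z = 0. Lengths are in m, angles in degrees, forces in N, time in s.
With the tool pointing down it reaches from about 0.425 to 0.875 m from the base axis. Payload 4.7 kg.
Tool frame: the origin (TCP) lies at the very end of the fingers, on their centre line; the grasp point (between the pads) lies 19 mm behind it; z points along the fingers, y is the line along which they close (so a half turn about z gives the same grasp; the last joint's range is limited). The gripper opens to 87 mm and grips with 3 to 60 N. Pads are 19 mm wide; open, the fingers measure 117 mm over their backs; the gripper's body (75 mm by 190 mm) begins 51 mm behind the grasp point.
Start: joints at [-63.994, 18.392, -4.016, 83.108, 1.295, 78.541, -3.26], TCP at [0.277, 0.588, 0.223] pointing down, gripper open.
Joint ranges: [-163.93, 163.93], [-17.29, 119.83], [-79.2, 71.16], [3.27, 140.29], [-89.18, 269.18], [5.43, 117.66], [-154.24, 154.24]. Speed limits (degrees/s): [147.25, 147.25, 180, 180, 180, 180, 180].

## Interface

Orientations are given as [roll, pitch, yaw] about the fixed x, y, z axes, in that order (R = Rz(yaw) Ry(pitch) Rx(roll)).
In Python, from cell import get_obs, read_camera, sign_off, silhouettes gives the robot as it stands.
- The arm moves only by the tool play_rows, never from a script. Its argument "steps" is a list that holds one entry, the list of rows, each a list of 7 numbers: the shift along the tool's x, y, z in m, then the turn, a rotation vector about the tool's x, y, z in rad, then the finger opening in m, from 0 to 0.087. A call has 1 to 12 rows; each row shifts and turns the commanded pose from where the row before left it, along the tool's axes as they then stand; what a row does not reach is not made up. A row lasts 1/10 s, in which the tool goes at most 50 mm and 8.59 degrees, less where a joint would pass 70% of its speed; a pose out of reach is approached as far as the arm can. A call is refused whole if a number of a shift passes 0.05 or a number of a turn 0.15, either way. A call with a gripper value outside its range is refused whole. The fingers move at their own pace and stop on an object; "force" is the grip in N (left out, the last holds). Time passes only in rows, so rows that do not move let the fingers close. It gives the time, the measured TCP pose, the force, the opening and the grip force at its end, in the units of the state.
- get_obs(): the state, without advancing time (a new reading comes with each control period).
- read_camera(name): name is "side" or "top"; returns a dict with "frame" (384x512x3 uint8, red, green, blue), "intrinsics" (3x3 intrinsics, pixels), "k1" (the pictures are not rectified: a ray, as slopes to the right and down, at radius r is drawn at 1 + k1 r^2 times it, then the intrinsics apply), "view" (4x4, takes a point from world to camera coordinates). Camera axes: x right, y up, looking along -z (the intrinsics and any distortion apply to the point x, -y, -z); pixel columns grow to the right and rows downward; lengths in m; the calibration is good to about 2 mm. A picture is of the moment at which its call begins. There is no depth.
- sign_off(): hands the job in; it is judged then, once.
Trained networks look in the newest picture that a camera, given by its name, has taken for a name from the list of things; names that differ only in an ending like _2 or _b are one class to them, and where a whole thing is asked for, a point or a joint stands for the part that bears it (a point fixed in the world has none). Each returns a list of dicts, best first, with "p" (0 to 1); they miss things now and then, are a little off and sometimes report something else, mostly with a low value. They report only what shows in the picture. A call takes as long as a camera call.
- silhouettes(camera, name): "pixels" (384x512 bool, what is visible of it) and "extent" ([left, top, right, bottom] in pixels, round what is visible of it).
The state is a dict: "time_s": time; "qpos": joint angles; "joint_velocities": joint speeds; "effort": joint torques, N m; "tool_pos": TCP position; "tool_rot": TCP orientation; "force": force on the tool from outside, world axes, zero at the start; "wrist_torque": the same for the moment, N m; "grip_width": finger opening in m; "grasp_force": force on a finger pad.
Only numpy, scipy, OpenCV 4.12 (cv2) and the standard library are available. Lean on these libraries where they do the work, as an engineer would, in place of code of your own. Each camera call takes 0.05 s, during which the arm holds its last target. There are 200 camera calls.

## Working session

There is one attempt and no reset: what is moved stays moved. The work goes in short steps, Python scripts to look and compute and a tool call to move; the robot and the scene stay as the last step left them, time stands still between calls to the robot, and variables do not carry over. Pictures are saved under pics/ and viewed, at most 10 in all, crops included, and the job is handed in when it is done.

Besides the shell and the picture viewer there is one more tool, called after "Call:" in YAML: its name, and indented under it one key for each argument. play_rows: Moves the arm, as the interface text tells. Its arguments: {"type":"object","properties":{"steps":{"type":"array","items":{"type":"array","items":{"type":"array","items":{"type":"number"}}}},"force":{"type":"number"}},"required":["steps"]}

```bash
mkdir -p pics; ls
python3 - <<'E'
from cell import *
import cv2
o=get_obs();print({k:o[k] for k in('time_s','tool_pos','tool_rot','force','grip_width')})
for c in('side','top'):
    d=read_camera(c);cv2.imwrite(f'pics/{c}0.png',cv2.cvtColor(d['frame'],cv2.COLOR_RGB2BGR))
    print(c,d['intrinsics'],d['k1'],d['view'])
    for n in('stage','nut_centre','cassette','red_box','green_box','clamp_arm'):
        for s in silhouettes(c,n)[:2]: print(n,s['p'],s['extent'],s['pixels'].sum())
E
```

```text
pics
{'time_s': 0.0, 'tool_pos': array([0.27653083, 0.58763181, 0.2214706 ]), 'tool_rot': array([-1.79891304e+02,  4.48882225e-03,  1.54804573e+02]), 'force': array([-0.07728962,  0.19586081, -0.64500967]), 'grip_width': 0.08693426394155589}
side [[366.54215357   0.         251.54745444]
 [  0.         366.54215357 191.09246842]
 [  0.           0.           1.        ]] -0.03216970716209222 [[ 0.98124283 -0.19273939 -0.00374609 -0.58932085]
 [ 0.14891809  0.74552079  0.64963232 -0.13598171]
 [-0.12241695 -0.63800492  0.76023932 -1.03693126]
 [ 0.          0.          0.          1.        ]]
stage 0.72 [215.7, 243.4, 274.9, 321.0] 4379
stage 0.58 [222.2, 191.5, 284.6, 239.8] 1570
nut_centre 0.55 [225.4, 186.6, 280.2, 244.2] 1434
cassette 0.7 [225.0, 189.8, 256.4, 227.2] 1160
red_box 0.9 [221.1, 143.4, 264.8, 191.2] 1856
red_box 0.21 [226.2, 189.3, 279.8, 240.2] 1293
clamp_arm 0.7 [227.7, 186.3, 281.3, 241.5] 1509
clamp_arm 0.23 [304.1, 220.7, 350.1, 267.5] 1288
top [[389.51919724   0.         256.50663239]
 [  0.         389.51919724 189.4830228 ]
 [  0.           0.           1.        ]] -0.03272245751751816 [[-0.00322414 -0.99986275 -0.01625059  0.01065024]
 [ 0.98632903 -0.00585708  0.16468378 -0.58334268]
 [-0.16475636 -0.01549747  0.98621254 -1.37908716]
 [ 0.          0.          0.          1.        ]]
stage 0.7 [203.2, 121.7, 225.7, 152.9] 435
stage 0.65 [248.6, 162.7, 300.2, 211.2] 853
nut_centre 0.59 [249.3, 167.3, 303.5, 210.3] 775
cassette 0.69 [257.0, 177.2, 294.5, 207.5] 766
red_box 0.64 [194.8, 165.0, 253.7, 209.4] 1973
green_box 0.95 [295.1, 180.1, 357.5, 226.5] 2033
```

Run:
```python
import cv2
for c,(x0,y0,x1,y1) in (('side',(160,100,380,340)),('top',(180,110,372,240))):
    i=cv2.imread(f'pics/{c}0.png')
    k=min(800//(x1-x0),600//(y1-y0)); cv2.imwrite(f'pics/{c}0c.png',cv2.resize(i[y0:y1,x0:x1],None,fx=k,fy=k,interpolation=cv2.INTER_CUBIC));print(k)
```

```text
2
4
```

View pics/side0.png

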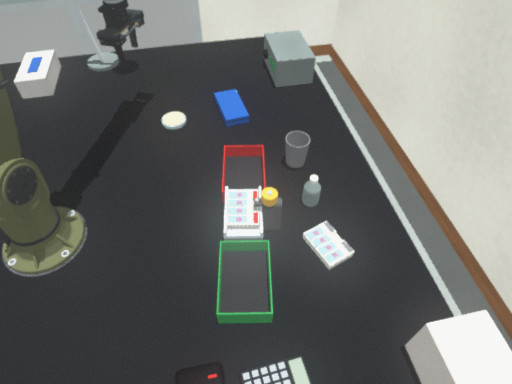

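View pics/top0c.png

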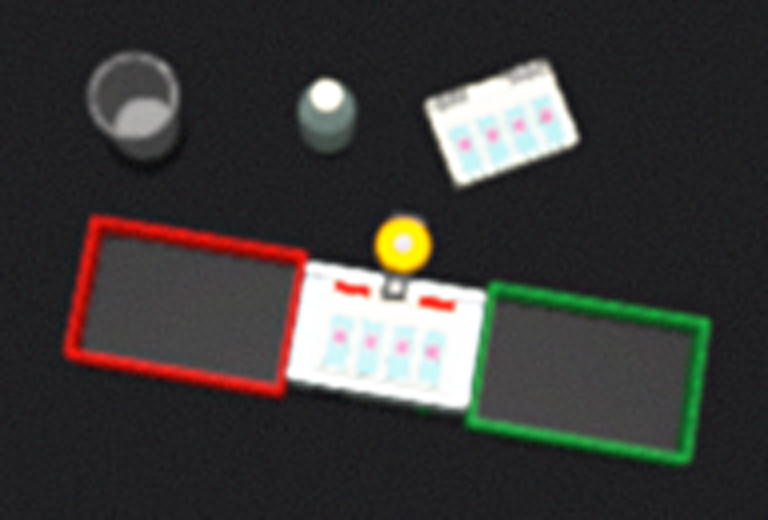

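The overview shows the red box at the stage's +y end (side view about (244,170)), the green box at the −y end, and the nut at (270,197) in side and about (281,171) in top. Next I fit the poses.

```bash
cat > h.py <<'E'
import numpy as np, cv2
from cell import *
from scipy.optimize import minimize
def proj(d,P):
    P=np.atleast_2d(P);v=d['view'];c=P@v[:3,:3].T+v[:3,3]
    s=np.c_[c[:,0],-c[:,1]]/-c[:,2:3];s=s*(1+d['k1']*(s**2).sum(1,keepdims=True))
    K=d['intrinsics'];return s*[K[0,0],K[1,1]]+K[:2,2]
def place(p,L):
    c,s=np.cos(p[2]),np.sin(p[2]);return np.c_[p[0]+c*L[:,0]-s*L[:,1],p[1]+s*L[:,0]+c*L[:,1],L[:,2]]
def box(x,y,z0,z1,x0=0): return np.array([(x0+i*x/2,j*y/2,z) for i in(-1,1) for j in(-1,1) for z in(z0,z1)])
def cyl(r,z0,z1,x0=0): return np.array([(x0+r*np.cos(a),r*np.sin(a),z) for a in np.linspace(0,6.28,40) for z in(z0,z1)])
S=4
def hullmask(d,P):
    m=np.zeros((384*S,512*S),np.uint8);h=cv2.convexHull(((proj(d,P)+.5)*S-.5).astype(np.float32))
    cv2.fillPoly(m,[np.round(h*16).astype(np.int32)],1,shift=4);return m
def hsv(d): return cv2.cvtColor(d['frame'],cv2.COLOR_RGB2HSV).astype(int)
def big(m):
    n,l,s,_=cv2.connectedComponentsWithStats(m.astype(np.uint8));return l==1+np.argmax(s[1:,4])
def hull_of(m):
    c=cv2.findContours(cv2.resize(m.astype(np.uint8)*255,None,fx=S,fy=S,interpolation=cv2.INTER_LINEAR)//128,0,1)[0]
    o=np.zeros((384*S,512*S),np.uint8);cv2.fillPoly(o,[cv2.convexHull(np.vstack(c))],1);return o
def fit(ds,masks,L,p0,step=(.006,.006,.04)):
    def f(p):
        e=0
        for d,m in zip(ds,masks):
            a=hullmask(d,place(p,L));e+=1-(a&m).sum()/(a|m).sum()
        return e
    s=np.array([p0]+[np.array(p0)+np.eye(3)[i]*step[i] for i in range(3)])
    r=minimize(f,p0,method='Nelder-Mead',options=dict(initial_simplex=s,xatol=1e-5,fatol=1e-5,maxiter=300));return r.x,r.fun
E
cat > a.py <<'E'
from h import *
ds=[read_camera(c) for c in('side','top')]
def col(d,lo,hi):
    h=hsv(d);return big(((h[...,0]>=lo)&(h[...,0]<=hi) if lo<hi else (h[...,0]>=lo)|(h[...,0]<=hi))&(h[...,1]>110)&(h[...,2]>70))
Y=[hull_of(col(d,20,35)) for d in ds];Rr=[hull_of(col(d,172,6)) for d in ds];G=[hull_of(col(d,50,80)) for d in ds]
print([m.sum()/S/S for m in Y+Rr+G])
for k in([0],[1],[0,1]):
    sel=lambda M:[M[i] for i in k]
    n,e=fit(sel(ds),sel(Y),cyl(.021,.116,.146),(.62,-.05,0));print(k,'nut',n.round(4),e)
    for nm,M,y in(('red',Rr,.12),('green',G,-.24)):
        r,e=fit(sel(ds),sel(M),box(.13,.2,0,.055),(.57,y,-.15));print(nm,r.round(4),e)
    if 1:
        W=[]
        for d in sel(ds):
            h=hsv(d);m=(h[...,1]<60)&(h[...,2]>150)
            z=proj(d,[[.56,-.05,.09]])[0].astype(int);b=np.zeros_like(m);b[z[1]-35:z[1]+35,z[0]-35:z[0]+26]=1
            W.append(hull_of(big(m&b)));print('white',W[-1].sum()/S/S,np.argwhere(big(m&b)).min(0),np.argwhere(big(m&b)).max(0))
        r,e=fit(sel(ds),W,np.r_[box(.104,.16,.084,.0840),box(.084,.12,.084,.092)],(.55,-.05,-.15));print('stage',r.round(4),e, 'nut pred',place(r,np.array([[.07,0,.131]])).round(4))
E
python3 a.py
```

```text
[np.float64(274.0), np.float64(1390.375), np.float64(2184.5), np.float64(2259.0), np.float64(4493.25), np.float64(2245.125)]
[0] nut [ 0.6335 -0.0756  0.0718] 0.03621730382293764
red [ 0.5991  0.1245 -0.1851] 0.14616755793226377
green [ 0.5334 -0.2477 -0.1769] 0.014430956415455998
white 2014.0 [186 223] [236 263]
stage [ 0.5626 -0.074  -0.1832] 0.0925834056802679 nut pred [[ 0.6314 -0.0868  0.131 ]]
[1] nut [ 0.62 -0.05  0.  ] 1.0
red [ 0.6014  0.1186 -0.1877] 0.08870075254537402
green [ 0.5345 -0.2499 -0.1736] 0.054740767539587565
white 1387.5 [175 252] [211 297]
stage [ 0.5618 -0.0593 -0.1707] 0.08201445227645521 nut pred [[ 0.6308 -0.0712  0.131 ]]
[0, 1] nut [ 0.6335 -0.0756  0.0718] 1.0362173038229376
red [ 0.6     0.1235 -0.2058] 0.2411239534650993
green [ 0.5337 -0.2479 -0.1823] 0.0722279531855945
white 2014.0 [186 223] [236 263]
white 1387.5 [175 252] [211 297]
stage [ 0.564  -0.0634 -0.1788] 0.21483589433687633 nut pred [[ 0.6329 -0.0759  0.131 ]]
```

View pics/side0c.png

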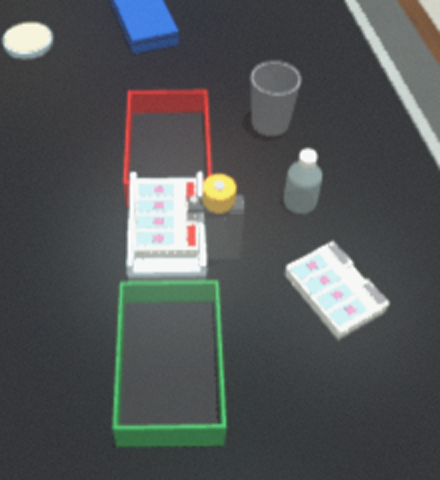

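```bash
cat > b.py <<'E'
from h import *
ds=[read_camera(c) for c in('side','top')]
M=[]
for d in ds:
    h=hsv(d);z=proj(d,[[.6335,-.0756,.131]])[0].astype(int);m=(h[...,0]>=18)&(h[...,0]<=36)&(h[...,1]>100)&(h[...,2]>80)
    b=np.zeros_like(m);b[z[1]-14:z[1]+15,z[0]-14:z[0]+15]=1;M.append(hull_of(big(m&b)))
for k in([0],[1],[0,1]):
    n,e=fit([ds[i] for i in k],[M[i] for i in k],cyl(.021,.116,.146),(.63,-.075,0));print(k,'nut',n.round(4),e)
c,s=np.cos(-.176),np.sin(-.176);print('stage from nut',n[0]-.07*c,n[1]-.07*s)
o=get_obs();print(o['qpos'],o['tool_rot'],o['tool_pos'])
E
python3 b.py
```

```text
[0] nut [ 0.6337 -0.0765  0.0326] 0.05474137931034484
[1] nut [ 0.6358 -0.0737  0.0211] 0.23589394969408561
[0, 1] nut [ 0.6332 -0.0764  0.0124] 0.29164688819432305
stage from nut 0.564327687262681 -0.06413805825014085
[-63.99464599  18.39122387  -4.01530935  83.10607729   1.29513948
  78.54039768  -3.25906047] [1.79992565e+02 3.02024697e-03 1.54803626e+02] [0.27678098 0.58816653 0.22260729]
```

Call:
play_rows:
  steps:
    - [[-0.03,-0.022,0,0,0,0,0.087],[-0.03,-0.022,0,0,0,0,0.087],[-0.03,-0.022,0,0,0,0,0.087],[-0.03,-0.022,0,0,0,0,0.087],[-0.03,-0.022,0,0,0,0,0.087],[-0.03,-0.022,0,0,0,0,0.087],[-0.03,-0.022,0,0,0,0,0.087],[-0.03,-0.022,0,0,0,0,0.087],[-0.03,-0.022,0,0,0,0,0.087],[-0.03,-0.022,0,0,0,0,0.087],[-0.03,-0.022,0,0,0,0,0.087],[-0.03,-0.022,0,0,0,0,0.087]]

```text
time_s: 2.1
tool_pos: [0.4907, 0.1946, 0.2229]
tool_rot: [180.0, 0.0, 154.8]
force: [-0.2, 0.5, 0.5]
grip_width: 0.0869
grasp_force: 0.0
```

Call:
play_rows:
  steps:
    - [[-0.03,-0.022,0,0,0,0,0.087],[-0.03,-0.022,0,0,0,0,0.087],[-0.03,-0.022,0,0,0,0,0.087],[-0.03,-0.022,0,0,0,0,0.087],[-0.03,-0.022,0,0,0,0,0.087],[-0.03,-0.022,0,0,0,0,0.087],[-0.03,-0.022,0,0,0,0,0.087],[-0.03,-0.022,0,0,0,0,0.087],[0,0,0,0,0,0,0.087]]

```text
time_s: 3.0
tool_pos: [0.6332, -0.0726, 0.2225]
tool_rot: [-179.8, 0.2, 154.3]
force: [0.6, -0.8, 0.6]
grip_width: 0.0869
grasp_force: 0.0
```

```bash
python3 -c "
from cell import *
o=get_obs();print(o['qpos'],o['tool_rot'],o['tool_pos'],o['force'],o['wrist_torque'])"
```

```text
[-17.12356079  17.62727904  26.53335631  86.12202427  -7.68380424
  78.03175105  74.24546065] [-1.79777268e+02  1.55045882e-01  1.54329563e+02] [ 0.63318583 -0.07259694  0.22246417] [ 0.63962111 -0.77891722  0.62011642] [-0.09755286  0.00433522 -0.00148126]
```

Call:
play_rows:
  steps:
    - [[0,0,0,0,0,0.145,0.087],[0,0,0,0,0,0.145,0.087],[0,0,0,0,0,0.145,0.087],[0,0,0,0,0,0.145,0.087],[0,0,0,0,0,0.145,0.087],[0,0,0,0,0,0.145,0.087],[0,0,0,0,0,0.145,0.087],[0,0,0,0,0,0.145,0.087],[0,0,0,0,0,0.145,0.087],[0,0,0,0,0,0.145,0.087],[0,0,0,0,0,0.145,0.087],[0,0,0,0,0,0.145,0.087]]

```text
time_s: 4.2
tool_pos: [0.6322, -0.0645, 0.2226]
tool_rot: [-180.0, -0.0, 54.8]
force: [-0.9, -0.7, -0.4]
grip_width: 0.0869
grasp_force: 0.0
```

Call:
play_rows:
  steps:
    - [[0,0,0,0,0,0.145,0.087],[0,0,0,0,0,0.145,0.087],[0,0,0,0,0,0.145,0.087],[0,0,0,0,0,0.145,0.087],[0,0,0,0,0,0.145,0.087],[0,0,0,0,0,0.145,0.087],[0,0,0,0,0,0.145,0.087],[0,0,0,0,0,0.145,0.087],[0,0,0,0,0,0.145,0.087],[0,0,0,0,0,0.145,0.087],[0,0,0,0,0,0.145,0.087],[0,0,0,0,0,0,0.087]]

```text
time_s: 5.4
tool_pos: [0.6322, -0.0646, 0.2224]
tool_rot: [180.0, 0.0, -36.3]
force: [1.2, -0.8, -0.3]
grip_width: 0.0871
grasp_force: 0.0
```

```bash
cat > g.py <<'E'
from cell import *
import numpy as np,sys
o=get_obs();print(o['qpos'].round(1),o['tool_rot'].round(2),o['tool_pos'].round(4),o['force'].round(2),o['wrist_torque'].round(3),o['grip_width'],o['time_s'])
from scipy.spatial.transform import Rotation as R
if len(sys.argv)>3:
    t=np.array(list(map(float,sys.argv[1:4])));print('tool shift',R.from_euler('xyz',o['tool_rot'],degrees=True).inv().apply(t-o['tool_pos']).round(4))
E
python3 g.py .6340 -.0755 .122
```

```text
[ -39.9   24.4   57.9   87.1  -20.8   80.1 -107. ] [ 1.800e+02  2.000e-02 -3.626e+01] [ 0.6322 -0.0646  0.2224] [ 1.24 -0.83 -0.25] [-0.025  0.132 -0.034] 0.08708608105644086 5.4
tool shift [0.0079 0.0077 0.1004]
```

Call:
play_rows:
  steps:
    - [[0.0079,0.0077,0,0,0,0,0.087],[0,0,0.02,0,0,0,0.087],[0,0,0.02,0,0,0,0.087],[0,0,0.02,0,0,0,0.087],[0,0,0.02,0,0,0,0.087],[0,0,0.01,0,0,0,0.087],[0,0,0.01,0,0,0,0.087],[0,0,0,0,0,0,0.087]]

```text
time_s: 6.2
tool_pos: [0.6336, -0.0765, 0.1217]
tool_rot: [180.0, 0.1, -36.3]
force: [0.5, 0.4, 0.6]
grip_width: 0.0869
grasp_force: 0.0
```

```bash
python3 g.py .6340 -.0755 .122
python3 - <<'E'
from h import *
ims=[]
for c in('side','top'):
    d=read_camera(c);z=proj(d,[[.634,-.0755,.131]])[0].astype(int);print(z)
    ims.append(cv2.resize(cv2.cvtColor(d['frame'],cv2.COLOR_RGB2BGR)[z[1]-40:z[1]+40,z[0]-40:z[0]+40],(400,400),interpolation=cv2.INTER_CUBIC))
cv2.imwrite('pics/p1.png',np.hstack(ims))
E
```

```text
[ -36.7   29.2   54.8   93.5  -25.    70.5 -103. ] [ 1.7996e+02  7.0000e-02 -3.6250e+01] [ 0.6336 -0.0765  0.1217] [0.5  0.44 0.59] [0.023 0.163 0.022] 0.08688874803650763 6.2
tool shift [-0.0003 -0.001  -0.0003]
[269 195]
[280 171]
```

View pics/p1.png

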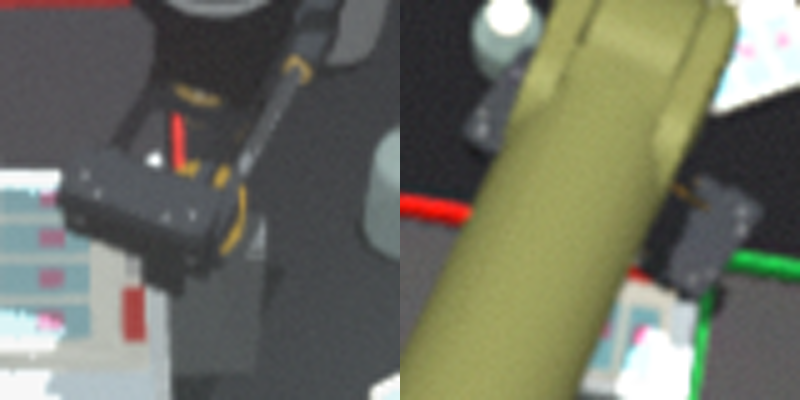

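The gripper hides most of the nut (a yellow sliver at about (240,215) in the left panel), with no contact force so far. I'll close gently.

Call:
play_rows:
  steps:
    - [[0,0,0,0,0,0,0.06],[0,0,0,0,0,0,0.05],[0,0,0,0,0,0,0.046],[0,0,0,0,0,0,0.043],[0,0,0,0,0,0,0.036],[0,0,0,0,0,0,0.036],[0,0,0,0,0,0,0.036]]
  force: 20

```text
time_s: 7.0
tool_pos: [0.6345, -0.0759, 0.1226]
tool_rot: [-180.0, -0.0, -36.3]
force: [0.4, 1.5, -0.2]
grip_width: 0.0411
grasp_force: 20.0
```

```bash
python3 g.py .6340 -.0755 .122
```

```text
[ -36.8   29.2   54.9   93.5  -25.1   70.5 -103.1] [-1.7995e+02 -1.0000e-02 -3.6270e+01] [ 0.6345 -0.0759  0.1226] [ 0.39  1.45 -0.25] [ 0.152  0.081 -0.047] 0.04109039135611842 7.0
tool shift [-0.0006 -0.      0.0006]
```

Call:
play_rows:
  steps:
    - [[0,0,0,0,0,-0.1,0.036],[0,0,0,0,0,-0.1,0.036],[0,0,0,0,0,-0.1,0.036],[0,0,0,0,0,-0.1,0.036],[0,0,0,0,0,-0.1,0.036],[0,0,0,0,0,-0.1,0.036]]

```text
time_s: 7.6
tool_pos: [0.6345, -0.0757, 0.1226]
tool_rot: [-180.0, -0.0, -1.7]
force: [0.7, 1.0, 0.1]
grip_width: 0.0417
grasp_force: 20.0
```

```bash
python3 g.py .6340 -.0755 .122
```

```text
[-32.1  26.5  47.6  93.3 -20.6  69.4 -71.8] [-1.7996e+02 -4.0000e-02 -1.6600e+00] [ 0.6345 -0.0757  0.1226] [0.74 0.97 0.11] [ 0.112 -0.037 -0.134] 0.041734994422848316 7.6
tool shift [-0.0005 -0.0002  0.0006]
```

Call:
play_rows:
  steps:
    - [[0,0,0,0,0,-0.1,0.036],[0,0,0,0,0,-0.1,0.036],[0,0,0,0,0,-0.1,0.036],[0,0,0,0,0,-0.1,0.036],[0,0,0,0,0,-0.1,0.036],[0,0,0,0,0,-0.1,0.036],[0,0,0,0,0,-0.1,0.036],[0,0,0,0,0,-0.1,0.036],[0,0,0,0,0,-0.1,0.036],[0,0,0,0,0,-0.1,0.036],[0,0,0,0,0,-0.1,0.036],[0,0,0,0,0,-0.1,0.036]]

```text
time_s: 8.8
tool_pos: [0.6344, -0.0753, 0.1226]
tool_rot: [-180.0, -0.1, 67.1]
force: [0.3, 2.4, -0.2]
grip_width: 0.0415
grasp_force: 20.0
```

Call:
play_rows:
  steps:
    - [[0,0,0,0,0,-0.1,0.036],[0,0,0,0,0,-0.1,0.036],[0,0,0,0,0,-0.1,0.036],[0,0,0,0,0,-0.1,0.036],[0,0,0,0,0,-0.1,0.036],[0,0,0,0,0,-0.1,0.036],[0,0,0,0,0,-0.1,0.036]]

```text
time_s: 9.5
tool_pos: [0.6341, -0.0753, 0.1226]
tool_rot: [180.0, -0.1, 107.2]
force: [-0.7, 2.6, 1.1]
grip_width: 0.0419
grasp_force: 20.0
```

```bash
python3 g.py .6340 -.0755 .122
```

```text
[-17.2  22.   27.3  92.8 -10.8  67.8  29.6] [ 1.7999e+02 -8.0000e-02  1.0720e+02] [ 0.6341 -0.0753  0.1226] [-0.67  2.63  1.15] [ 0.287  0.104 -0.086] 0.04188061372725646 9.5
tool shift [-0.0001 -0.0002  0.0006]
```

Call:
play_rows:
  steps:
    - [[0,0,0,0,0,-0.1,0.036],[0,0,0,0,0,-0.1,0.036],[0,0,0,0,0,-0.1,0.036]]

```text
time_s: 9.8
tool_pos: [0.634, -0.0754, 0.1226]
tool_rot: [180.0, -0.1, 124.4]
force: [-0.7, 1.7, 1.6]
grip_width: 0.0414
grasp_force: 20.0
```

```bash
python3 g.py .6340 -.0755 .122
```

```text
[-15.   21.6  24.4  92.7  -9.5  67.7  45.9] [ 1.7997e+02 -8.0000e-02  1.2438e+02] [ 0.634  -0.0754  0.1226] [-0.69  1.73  1.62] [ 0.35   0.114 -0.147] 0.04143721777171459 9.8
tool shift [-0.0001 -0.0001  0.0006]
```

Call:
play_rows:
  steps:
    - [[0,0,0,0,0,-0.1,0.036],[0,0,0,0,0,-0.1,0.036],[0,0,0,0,0,-0.1,0.036]]

```text
time_s: 10.1
tool_pos: [0.634, -0.0754, 0.1226]
tool_rot: [180.0, -0.1, 141.6]
force: [-1.8, 1.5, 0.6]
grip_width: 0.0416
grasp_force: 20.0
```

```bash
python3 g.py .6340 -.0755 .122
```

```text
[-12.8  21.3  21.6  92.7  -8.4  67.7  62.2] [ 1.7996e+02 -7.0000e-02  1.4157e+02] [ 0.634  -0.0754  0.1226] [-1.85  1.52  0.59] [ 0.417  0.152 -0.14 ] 0.041583003724133205 10.1
tool shift [-0.0001 -0.0001  0.0006]
```

Call:
play_rows:
  steps:
    - [[0,0,0,0,0,-0.1,0.036],[0,0,0,0,0,-0.1,0.036],[0,0,0,0,0,-0.1,0.036]]

```text
time_s: 10.4
tool_pos: [0.635, -0.076, 0.1226]
tool_rot: [179.9, 0.1, 158.7]
force: [3.5, -0.2, -0.7]
grip_width: 0.0416
grasp_force: 20.0
```

```bash
python3 g.py .6340 -.0755 .122
```

```text
[-10.6  21.1  18.8  92.5  -7.3  67.4  78.5] [1.7991e+02 9.0000e-02 1.5866e+02] [ 0.635  -0.076   0.1226] [ 3.5  -0.22 -0.72] [ 0.293 -0.542 -0.589] 0.041583787777086996 10.4
tool shift [0.0011 0.0001 0.0006]
```

The nut met its end stop (moment 0.59 N·m, up from 0.14) at about 3.2–3.4 rad, so the foot is about 2.6 mm clear of the cassette. I'll relieve the torque, release, rise and align with the stage.

Call:
play_rows:
  steps:
    - [[0,0,0,0,0,0.05,0.036],[0,0,0,0,0,0,0.05],[0,0,0,0,0,0,0.07],[0,0,0,0,0,0,0.087],[0,0,0,0,0,0,0.087],[0,0,0,0,0,0,0.087],[0,0,-0.01,0,0,0,0.087],[0,0,-0.03,0,0,0,0.087],[0,0,-0.03,0,0,0,0.087],[0,0,-0.03,0,0,0,0.087],[0,0,0,0,0,-0.12,0.04],[0,0,0,0,0,-0.12,0.0]]

```text
time_s: 11.6
tool_pos: [0.6351, -0.0765, 0.2252]
tool_rot: [180.0, 0.2, 169.7]
force: [-0.1, -0.1, -0.3]
grip_width: 0.0777
grasp_force: 0.0
```

```bash
python3 - <<'E'
import numpy as np
from h import place
for y in(-.1,-.075): print(place((.5654,-.0634,-.176),np.array([[-.006,y,.077]])).round(4))
E
python3 g.py .5420 -.1609 .077
python3 - <<'E'
from h import *
ims=[]
for c in('side','top'):
    d=read_camera(c);z=proj(d,[[.565,-.063,.09]])[0].astype(int);print(z)
    ims.append(cv2.resize(cv2.cvtColor(d['frame'],cv2.COLOR_RGB2BGR)[z[1]-40:z[1]+40,z[0]-40:z[0]+40],(400,400),interpolation=cv2.INTER_CUBIC))
cv2.imwrite('pics/p2.png',np.hstack(ims))
E
```

```text
[[ 0.542  -0.1608  0.077 ]]
[[ 0.5464 -0.1362  0.077 ]]
[-10.1  17.1  18.2  85.4  -5.4  78.1  88.2] [179.97   0.21 169.7 ] [ 0.6351 -0.0765  0.2252] [-0.06 -0.12 -0.33] [0.053 0.012 0.036] 0.07765468654116023 11.6
tool shift [ 0.077  -0.0998  0.1478]
[243 205]
[276 192]
```

View pics/p2.png

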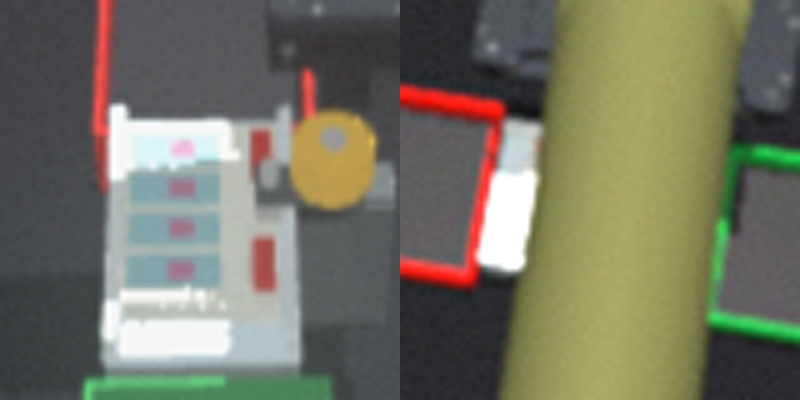

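Cassette still in place between the two tabs and the foot (side panel), nut intact. I'll go to the −y end and lower with the fingers closed.

Call:
play_rows:
  steps:
    - [[0.0257,-0.0333,0,0,0,0,0],[0.0257,-0.0333,0,0,0,0,0],[0.0257,-0.0333,0,0,0,0,0],[0,0,0,0,0,0,0],[0,0,0.03,0,0,0,0],[0,0,0.03,0,0,0,0],[0,0,0.03,0,0,0,0],[0,0,0.03,0,0,0,0],[0,0,0.0278,0,0,0,0],[0,0,0,0,0,0,0]]

```text
time_s: 12.7
tool_pos: [0.5371, -0.1592, 0.0711]
tool_rot: [-180.0, -0.4, 169.3]
force: [-0.3, -0.6, -0.6]
grip_width: 0.0012
grasp_force: 0.0
```

```bash
python3 g.py .5464 -.1362 .077
python3 - <<'E'
from h import *
d=read_camera('side');z=proj(d,[[.55,-.12,.09]])[0].astype(int);print(z)
cv2.imwrite('pics/p3.png',cv2.resize(cv2.cvtColor(d['frame'],cv2.COLOR_RGB2BGR)[z[1]-50:z[1]+50,z[0]-60:z[0]+60],(720,600),interpolation=cv2.INTER_CUBIC))
E
```

```text
[ -4.3  15.4  20.7 106.3  -6.2  59.8  98.2] [-180.     -0.44  169.29] [ 0.5371 -0.1592  0.0711] [-0.33 -0.63 -0.65] [0.057 0.016 0.106] 0.0011795680823943513 12.7
tool shift [-0.0048  0.0243 -0.0059]
[241 223]
```

View pics/p3.png

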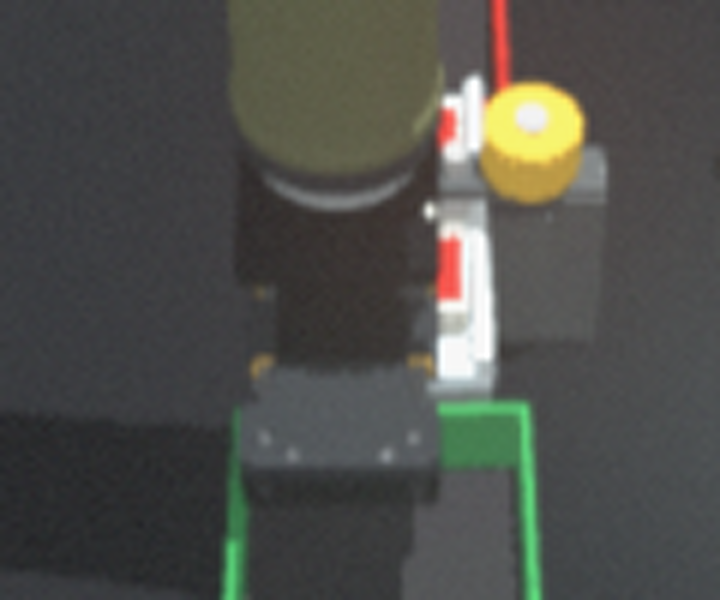

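The gripper stands at the −y end, above the green box rim at row ~405, clear of the nut at (530,140). It came out 6 mm low, so I correct that before moving in.

Call:
play_rows:
  steps:
    - [[-0.004,0,-0.007,0,0,-0.01,0],[0,0,0,0,0,0,0],[0,0,0,0,0,0,0]]

```text
time_s: 13.05
tool_pos: [0.5456, -0.1614, 0.0839]
tool_rot: [180.0, 0.2, 170.0]
force: [-0.5, -0.0, -0.1]
grip_width: 0.0004
grasp_force: 0.0
```

```bash
python3 g.py .5464 -.1362 .077
```

```text
[ -4.2  15.1  20.7 105.1  -6.1  60.7  98.7] [179.99   0.22 169.97] [ 0.5456 -0.1614  0.0839] [-0.48 -0.02 -0.14] [-0.029  0.007  0.028] 0.00036001365970212356 13.05
tool shift [0.0036 0.025  0.0069]
```

Call:
play_rows:
  steps:
    - [[0.0036,0,0.006,0,0,0,0],[0,0.005,0,0,0,0,0],[0,0.005,0,0,0,0,0],[0,0,0,0,0,0,0],[0,0,0,0,0,0,0]]

```text
time_s: 13.55
tool_pos: [0.5423, -0.1502, 0.0758]
tool_rot: [180.0, 0.0, 170.0]
force: [-0.2, 0.3, 0.1]
grip_width: 0.0002
grasp_force: 0.0
```

```bash
python3 g.py .5464 -.1362 .077
```

```text
[ -5.   15.   20.3 106.1  -6.   59.8  97.7] [1.8000e+02 1.0000e-02 1.7003e+02] [ 0.5423 -0.1502  0.0758] [-0.18  0.33  0.14] [ 0.002 -0.036  0.04 ] 0.00018399302662145854 13.55
tool shift [-0.0016  0.0145 -0.0012]
```

Call:
play_rows:
  steps:
    - [[0,0.003,0,0,0,0,0],[0,0.003,0,0,0,0,0],[0,0.003,0,0,0,0,0],[0,0,0,0,0,0,0]]

```text
time_s: 13.95
tool_pos: [0.5439, -0.141, 0.0757]
tool_rot: [180.0, 0.0, 170.0]
force: [0.4, -0.6, 0.4]
grip_width: 0.0005
grasp_force: 0.0
```

```bash
python3 g.py .5464 -.1362 .077
```

```text
[ -5.7  14.9  20.  106.2  -5.9  59.8  96.7] [179.98   0.   170.03] [ 0.5439 -0.141   0.0757] [ 0.37 -0.55  0.4 ] [-0.027 -0.028 -0.006] 0.00045914356572569753 13.95
tool shift [-0.0017  0.0052 -0.0012]
```

Call:
play_rows:
  steps:
    - [[-0.0015,0.003,0,0,0,0,0],[0,0.003,0,0,0,0,0],[0,0.003,0,0,0,0,0],[0,0,0,0,0,0,0]]

```text
time_s: 14.35
tool_pos: [0.5469, -0.1324, 0.0757]
tool_rot: [180.0, -0.0, 170.0]
force: [-0.8, -0.1, -0.3]
grip_width: 0.0004
grasp_force: 0.0
```

```bash
python3 g.py .5464 -.1362 .077
```

```text
[ -6.3  15.   19.7 106.1  -5.8  59.8  95.7] [179.98  -0.   170.04] [ 0.5469 -0.1324  0.0757] [-0.77 -0.12 -0.31] [-0.027 -0.035  0.027] 0.00043358744927934813 14.35
tool shift [-0.0001 -0.0038 -0.0013]
```

Call:
play_rows:
  steps:
    - [[0,0.003,0,0,0,0,0],[0,0.003,0,0,0,0,0],[0,0.003,0,0,0,0,0]]

```text
time_s: 14.65
tool_pos: [0.5482, -0.1246, 0.0758]
tool_rot: [-180.0, 0.0, 170.0]
force: [-1.1, -1.5, -0.7]
grip_width: 0.0006
grasp_force: 0.7
```

```bash
python3 g.py .5464 -.1362 .077
```

```text
[ -7.   14.9  19.4 106.2  -5.7  59.8  94.7] [-179.97    0.    169.96] [ 0.5482 -0.1246  0.0758] [-1.1  -1.49 -0.68] [-0.281  0.026  0.004] 0.0006168842223608403 14.65
tool shift [-0.0002 -0.0117 -0.0012]
```

Call:
play_rows:
  steps:
    - [[0,0.003,0,0,0,0,0],[0,0.003,0,0,0,0,0],[0,0.003,0,0,0,0,0]]

```text
time_s: 14.95
tool_pos: [0.5499, -0.1152, 0.0758]
tool_rot: [-180.0, 0.0, 170.0]
force: [-0.1, -0.9, -0.4]
grip_width: 0.0005
grasp_force: 0.7
```

Call:
play_rows:
  steps:
    - [[0,0.004,0,0,0,0,0],[0,0.004,0,0,0,0,0],[0,0.004,0,0,0,0,0]]

```text
time_s: 15.25
tool_pos: [0.5521, -0.1032, 0.0758]
tool_rot: [180.0, 0.0, 170.0]
force: [0.2, -1.5, 0.7]
grip_width: 0.0004
grasp_force: 0.7
```

```bash
python3 g.py .5464 -.1362 .077
python3 - <<'E'
from h import *
ims=[]
for c in('side','top'):
    d=read_camera(c);z=proj(d,[[.565,-.063,.09]])[0].astype(int)
    ims.append(cv2.resize(cv2.cvtColor(d['frame'],cv2.COLOR_RGB2BGR)[z[1]-40:z[1]+40,z[0]-40:z[0]+40],(400,400),interpolation=cv2.INTER_CUBIC))
cv2.imwrite('pics/p4.png',np.hstack(ims))
E
```

```text
[ -8.5  14.8  18.7 106.2  -5.5  59.8  92.3] [179.99   0.   169.99] [ 0.5521 -0.1032  0.0758] [ 0.18 -1.48  0.68] [-0.259  0.049 -0.03 ] 0.0003883173943837086 15.25
tool shift [-0.0002 -0.0335 -0.0012]
```

View pics/p4.png

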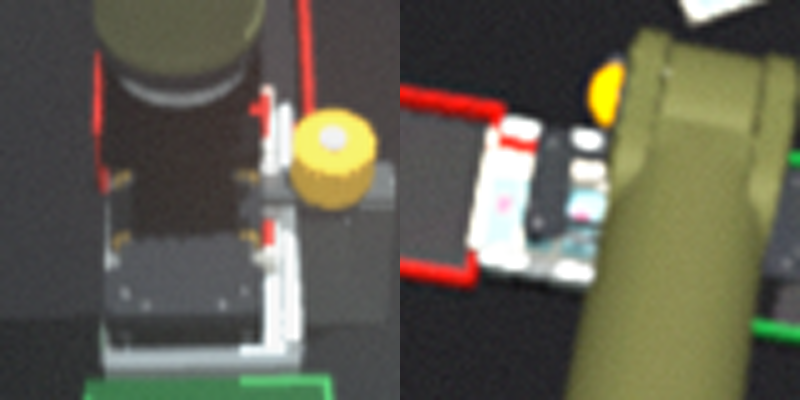

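The cassette slides free at about 1.5 N, and its leading end has reached the red box side (about (480,200) in the top panel). Next is a smooth push over the end.

Call:
play_rows:
  steps:
    - [[0,0.008,0,0,0,0,0],[0,0.012,0,0,0,0,0],[0,0.018,0,0,0,0,0],[0,0.024,0,0,0,0,0],[0,0.028,0,0,0,0,0],[0,0.028,0,0,0,0,0],[0,0.02,0,0,0,0,0],[0,0.008,0,0,0,0,0],[0,0,0,0,0,0,0],[0,0,0,0,0,0,0]]

```text
time_s: 16.35
tool_pos: [0.5772, 0.0394, 0.0757]
tool_rot: [-180.0, -0.0, 170.0]
force: [-0.5, -0.5, -0.2]
grip_width: 0.0003
grasp_force: 0.0
```

Call:
play_rows:
  steps:
    - [[0,0,-0.03,0,0,0,0],[0,0,-0.04,0,0,0,0],[0,0,-0.04,0,0,0,0],[0,-0.02,-0.03,0,0,0,0],[0,-0.04,-0.01,0,0,0,0],[0,-0.045,0,0,0,0,0],[0,-0.045,0,0,0,0,0],[0,-0.045,0,0,0,0,0],[0,-0.045,0,0,0,0,0],[0,-0.045,0,0,0,0,0],[0,-0.04,0,0,0,0,0],[0,0,0,0,0,0,0]]

```text
time_s: 17.55
tool_pos: [0.5163, -0.2892, 0.2261]
tool_rot: [-179.7, -0.0, 169.2]
force: [-0.1, -0.5, 0.6]
grip_width: 0.0006
grasp_force: 0.0
```

```bash
python3 g.py
python3 - <<'E'
from h import *
ims=[]
for c in('side','top'):
    d=read_camera(c);z=proj(d,[[.58,.02,.05]])[0].astype(int)
    ims.append(cv2.resize(cv2.cvtColor(d['frame'],cv2.COLOR_RGB2BGR)[z[1]-60:z[1]+60,z[0]-60:z[0]+60],(400,400),interpolation=cv2.INTER_CUBIC))
cv2.imwrite('pics/p5.png',np.hstack(ims))
E
```

```text
[  1.8  11.7  28.6  92.6  -5.5  77.1 110.4] [-1.7973e+02 -2.0000e-02  1.6920e+02] [ 0.5163 -0.2892  0.2261] [-0.08 -0.46  0.6 ] [-0.048 -0.008 -0.057] 0.0005585938149797447 17.55
```

View pics/p5.png

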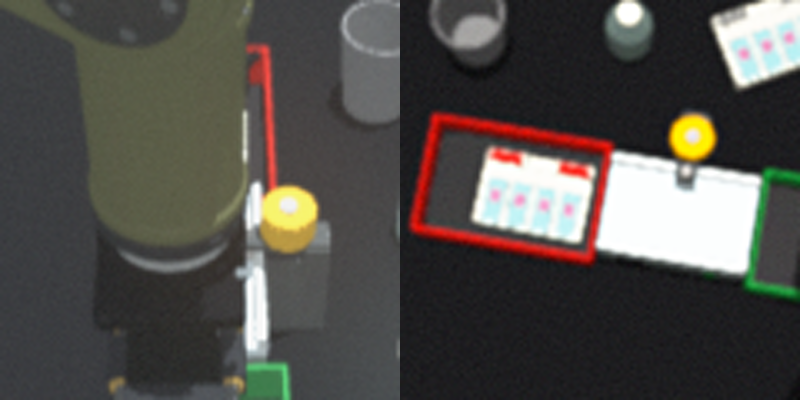

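Top panel: the cassette is inside the red box at about (535,195) and the stage is empty. I'll move the arm aside to check from both cameras that it lies flat.

Call:
play_rows:
  steps:
    - [[0.0216,-0.031,0,0,0,0,0],[0.0216,-0.031,0,0,0,0,0],[0.0216,-0.031,0,0,0,0,0],[0.0216,-0.031,0,0,0,0,0],[0.0216,-0.031,0,0,0,0,0],[0.0216,-0.031,0,0,0,0,0],[0.0216,-0.031,0,0,0,0,0],[0.0216,-0.031,0,0,0,0,0],[0,0,0,0,0,0,0]]

```text
time_s: 18.55
tool_pos: [0.3024, -0.4972, 0.2261]
tool_rot: [-179.9, -0.1, 169.5]
force: [-0.2, -0.6, 0.6]
grip_width: 0.0005
grasp_force: 0.0
```

```bash
python3 a.py | head -9
python3 - <<'E'
from h import *
ims=[]
for c in('side','top'):
    d=read_camera(c)
    if c=='top':
        h=hsv(d);z=proj(d,[[.6,.12,.03]])[0].astype(int);m=(h[...,1]<90)&(h[...,2]>140);b=np.zeros_like(m);b[z[1]-25:z[1]+25,z[0]-30:z[0]+22]=1
        m=m&b;m[:,int(proj(d,[[.585,.03,.055]])[0,0])-1:]=0
        r,e=fit([d],[hull_of(big(m))],box(.084,.12,.009,.031),(.59,.1,-.17));print('cassette',r.round(4),e)
    z=proj(d,[[.59,.07,.03]])[0].astype(int)
    im=cv2.cvtColor(d['frame'],cv2.COLOR_RGB2BGR)
    ims.append(cv2.resize(im[z[1]-45:z[1]+45,z[0]-45:z[0]+45],(400,400),interpolation=cv2.INTER_CUBIC))
    print(c,[s['p'] for s in silhouettes(c,'cassette')][:2])
cv2.imwrite('pics/p6.png',np.hstack(ims))
E
```

```text
[np.float64(250.5), np.float64(2705.625), np.float64(1977.25), np.float64(2240.5), np.float64(4470.375), np.float64(2239.5)]
[0] nut [ 0.6345 -0.0749  0.0619] 0.08682771194165906
red [ 0.6059  0.1595 -0.195 ] 0.1873960889874119
green [ 0.5332 -0.2484 -0.1803] 0.017628807168398986
white 2587.75 [167 223] [236 263]
stage [ 0.5608 -0.0755 -0.1673] 0.29313463068798384 nut pred [[ 0.6298 -0.0871  0.131 ]]
[1] nut [ 0.62 -0.05  0.  ] 1.0
red [ 0.6019  0.1181 -0.1813] 0.0830729747824146
green [ 0.534  -0.2487 -0.1883] 0.05166020797903481
side [0.93]
cassette [ 0.5931  0.1021 -0.1959] 0.09025999223903769
top [0.41]
```

View pics/p6.png

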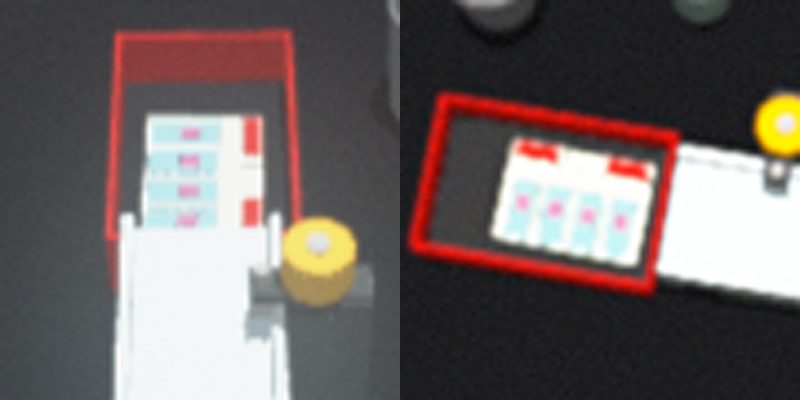

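Side panel: all four slides and both tabs show at about (190,170), with the trailing end hidden behind the stage. Triangulating the pink labels gives their height and shows whether it is flat.

Run:
```python
from h import *
ds=[read_camera(c) for c in('side','top')];C=[]
for d in ds:
    z=proj(d,[[.59,.1,.03]])[0].astype(int);x0,y0=z-25
    f=d['frame'].astype(float)[y0:y0+50,x0:x0+50]
    h=hsv(d)[y0:y0+50,x0:x0+50];w=np.where((h[...,0]>140)&(h[...,0]<170)&(h[...,1]>35),(f[...,0]+f[...,2])/2-f[...,1],0)
    n,l=cv2.connectedComponents((w>15).astype(np.uint8))
    c=[]
    for i in range(1,n):
        a=w*(l==i)
        if (l==i).sum()>3: yy,xx=np.mgrid[:50,:50];c.append(((a*xx).sum()/a.sum()+x0,(a*yy).sum()/a.sum()+y0,(l==i).sum()))
    C.append(np.array(c));print(C[-1].round(1))
P=[]
def und(d,uv):
    p=cv2.undistortPoints(np.array([[uv]],float),d['intrinsics'],np.array([d['k1'],0,0,0.]))[0,0];return p
A=C[0][np.argsort(C[0][:,1])];B=C[1][np.argsort(C[1][:,0])]
T=[np.diag([1,-1,-1])@d['view'][:3] for d in ds]
for a,b in zip(A,B):
    X=cv2.triangulatePoints(T[0],T[1],und(ds[0],a[:2]),und(ds[1],b[:2]));print((X[:3]/X[3]).ravel().round(4))
```

```text
[[240.5 167.5   8. ]
 [240.4 173.5   8. ]
 [240.  180.5   6. ]
 [239.7 187.4   7. ]]
[[221.1 188.1   8. ]
 [228.3 189.7   6. ]
 [235.7 191.1   7. ]
 [243.1 192.5   8. ]]
[0.5923 0.1399 0.0297]
[0.5867 0.1132 0.0301]
[0.581  0.0855 0.0289]
[0.5754 0.0582 0.0282]
```

All four labels are level at 28–30 mm, as expected for a cassette lying flat on the foam (top at 31 mm). Red and green boxes haven't moved, and the robot is clear.

```bash
python3 -c "
from cell import *
print(sign_off())"
```

```text
the job is handed in; nothing more can be done
None
```

The nut was undone to its stop, and the cassette slid out freely at about 1.5 N and now lies flat in the red reject box; neither box moved measurably, and the job was handed in at about 19 s.

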